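Back off the clamp wheel and open the stop slide

ROBOT

A 6-joint arm with a two-finger parallel gripper is mounted at the origin on the work surface. World frame = base frame: x ahead of the robot, y to its left, z up, the work surface at z = 0. Lengths are in m, angles in rad, forces in N, time in s.
With the tool pointing down it reaches from about 0.35 to 0.925 m from the base axis. Payload 6.4 kg.
Tool frame: the origin (TCP) lies midway between the tips of the shut fingers; the grasp point (between the pads) lies 19 mm behind it; z points along the fingers, y is the line along which they close (so a half turn about z gives the same grasp; the last joint's range is limited). The gripper opens to 94 mm and grips with 3 to 60 N. Pads are 16 mm wide; open, the fingers measure 119 mm over their backs; the gripper's body (75 mm by 177 mm) begins 78 mm behind the grasp point.
Start: joints at [-1.307, 0.245, 1.558, -0, 1.339, -0.174], TCP at [0.276, -0.589, 0.205] pointing down, gripper open.
Joint ranges: [-3.13, 3.13], [-1.02, 2.26], [0.13, 2.54], [-0.95, 4.09], [0.21, 2.88], [-2.74, 2.74]. Speed limits (rad/s): [2.57, 2.57, 3.14, 3.14, 3.14, 3.14].

INTERFACE

Orientations are given as a unit quaternion [w, x, y, z].
In Python, from plant import * gives the robot as it stands. The module is installed in compiled form; this text tells all that it offers.
- The arm moves only by the tool arm_command, never from a script. Its argument "plan" is a list of rows, each an object of numbers: "wx", "wy", "wz": the turn, a rotation vector about the tool's x, y, z in degrees; "tx", "ty", "tz": the shift along the tool's x, y, z in units of 30 mm (1.0 is 30 mm); "grip": the opening, from 0 (shut) to 1 (fully open). A call has exactly 8 rows; each row shifts and turns the commanded pose from where the row before left it, along the tool's axes as they then stand; what a row does not reach is not made up. A row lasts 1/10 s, in which the tool goes at most 50 mm and 8.59 degrees, less where a joint would pass 70% of its speed; a pose out of reach is approached as far as the arm can. A call is refused whole if a number of a shift passes 1 or a number of a turn 8.59, either way. A call with a gripper value outside its range is refused whole. The fingers move at their own pace and stop on an object; the grip force is fixed at half the most. Time passes only in rows, so rows that do not move let the fingers close, or fill a call up. It gives the time, the measured TCP pose, the force, the opening and the grip force at its end, in the units of the state.
- get_state(): the state, without advancing time (a new reading comes with each control period).
- camera(name): name is "side" or "top"; returns the picture (480x640x3 uint8, red, green, blue); there is no depth.
- camera_info(name): a dict with "mtx" (3x3 intrinsics, pixels), "k1" (the pictures are not rectified: a ray, as slopes to the right and down, at radius r is drawn at 1 + k1 r^2 times it, then the intrinsics apply), "extrinsics" (4x4, takes a point from camera to world coordinates). Camera axes: x right, y down, z forward; pixel columns grow to the right and rows downward; lengths in m; the calibration is good to about 2 mm. A picture is of the moment at which its call begins. camera_info takes no time and is no camera call.
- hand_in(): hands the job in; it is judged then, once.
The state is a dict: "time": time; "joint_positions": joint angles; "joint_vel": joint speeds; "joint_efforts": joint torques, N m; "ee_pos": TCP position; "tool_rot": TCP orientation; "contact_force": force on the tool from outside, world axes, zero at the start; "moment": the same for the moment, N m; "width": finger opening in m; "finger_force": force on a finger pad.
Only numpy, scipy, OpenCV 4.12 (cv2) and the standard library are available. Lean on these libraries where they do the work, as an engineer would, in place of code of your own. Each camera call takes 0.05 s, during which the arm holds its last target. There are 200 camera calls.

TASK

A sensor housing sits behind a stop in the bench fixture. Roll a fingertip along the rim of the big knurled clamp wheel to loosen it two full turns counter-clockwise seen from above (within an eighth of a turn, and never much beyond), then push the stop slide away from the housing, all the way to its end. Do not lift anything, leave the housings and the other things on the bench where they stand, and draw back clear.

Things in the scene. Friction and masses are not known exactly. Their poses are not given: they have to be found in the camera images.
- fixture: Fixture fixed to the bench: aluminium base plate 170 x 340 x 15 mm (own x, y, z). Origin: centre of the plate's underside, on the bench. z up; y runs from the clamp wheel (axis at x 0, y -85 mm) to the end stop (y +154 to +166, 49 mm high). Anvil block 40 x 16 mm, 45 mm over the bench, at (45, 32) mm, the clamped housing beside it at (45, 53). Nothing within 60 mm of the plate is over 80 mm.
- wheel (a joint): Turn of the clamp wheel in rad: 0 = tight (always so at the start), growing counter-clockwise seen from above = loosening; 6.283 is one turn, 12.566 two. It stops at 0, stays where it is left (friction 0.06 N m, about 1.3 N along the rim) and rises 2 mm a turn..
- wheel_axis (a point): On the wheel's vertical axis, in its top face; turns with it. The wheel is a steel disc 92 mm across its 36 fine upright ribs, too wide to grasp; rim from 44 to 64 mm over the bench when tight, 4 mm higher after two turns. A pale line engraved on its top points to fixture +y when tight and turns with it. Nothing else above 40 mm within 85 mm of the axis; under it a bridge 56 x 50 mm, 40 high.
- slide (a joint): Travel of the stop slide in m along the fixture's +y, away from wheel and housing: starts at 0 to 0.012, ends against its stop at 0.060. It is not to be forced back before the wheel is loosened, though nothing would hold it: it moves against about 2 N of friction (plus 8 N per m/s) and stays where it is left.
- stop_face (a point): Point to push, on the flat face of the stop that looks to fixture -y, 45 mm over the bench, 25 mm to the -x side of the slide's middle. Moves with the slide. The stop is a bar 16 mm thick (y), from 32 mm to -x to 93 mm to +x of this point, 28 to 62 mm over the bench. Before it nothing within 20 mm of its line is over 26 mm high up to the wheel (axis 154 mm off).
- housing: The clamped sensor housing, a loose stepped steel cylinder 24 mm in diameter and 42 mm high, standing on the plate between the anvil and the stop; origin at the centre of its underside, z up. Not to be moved.
- spare_housing: A second housing of the same shape standing free on the plate's -x side near fixture (-70, 20) mm; origin at the centre of its underside. Not to be moved.
- screwdriver: Screwdriver lying on the bench along the plate's +x side, 15 mm or more off it, 26 mm thick. Not to be moved.
- cup: Black plastic cup, 64 mm in diameter and 75 mm high, upright; origin at the centre of its underside. Not to be moved.
- jar: Closed jar, 56 mm in diameter and 70 mm high, upright; origin at the centre of its underside. Not to be moved.
- parts_bin: Open black bin 130 x 100 x 50 mm on the right; origin at the centre of its underside. Not to be moved.
- reel: Grey reel 70 mm in diameter and 25 mm high, lying flat on the left; origin at the centre of its underside. Not to be moved.

How it is judged:
On the way, in this order (a step that is already met when the one before it is completed fails the run):
1. the wheel is loosened two full turns, the stop still near the housing (value of joint wheel between 11.75 and 13.51 rad and value of joint slide below 0.02 m), for 0.2 s.
2. the stop slide is pushed to its end (value of joint slide above 0.055 m), for 0.2 s.
At the end, for the whole second after the job is handed in: The wheel stands 1.87 to 2.15 turns looser than at the start (11.75 to 13.51 rad), the slide is within 5 mm of its end (joint above 0.055), both housings upright, and every loose thing within 15 mm of its start (value of joint wheel between 11.75 and 13.51 rad and value of joint slide above 0.055 m and distance of each of housing, spare_housing, screwdriver, cup, jar, parts_bin, reel from where it was at the start of the episode below 0.015 m and angle between each of housing, spare_housing's own z axis and vertical below 0.2 rad and linear speed of housing below 0.02 m/s); the robot touches nothing.
It fails at once if the wheel is unscrewed beyond two and a quarter turns (value of joint wheel above 14.14 rad).
It fails at once if the stop slide is forced back before the wheel is loosened (value of joint wheel below 11.31 rad and value of joint slide above 0.03 m).
It fails at once if a housing is lifted or shifted (distance of any of housing, spare_housing from where it was at the start of the episode above 0.02 m).
It fails at once if another loose thing on the bench is lifted or displaced (distance of any of screwdriver, cup, jar, parts_bin, reel from where it was at the start of the episode above 0.025 m).
It also fails if it takes over 67 s, if anything falls off the work surface, if the arm or the gripper's body presses on something with over 40 N, if the wrist force passes 120 N, or if a joint passes its speed limit or range.

## Working session

There is one attempt and no reset: what is moved stays moved. The work goes in short steps, Python scripts to look and compute and a tool call to move; the robot and the scene stay as the last step left them, time stands still between calls to the robot, and variables do not carry over. Pictures are saved under pics/ and viewed, at most 10 in all, crops included, and the job is handed in when it is done.

Besides the shell and the picture viewer there is one more tool, called in YAML: its name, and indented under it one key for each argument. arm_command: Moves the arm, as the interface text tells. Its arguments: {"type":"object","properties":{"plan":{"type":"array","items":{"type":"object","properties":{"wx":{"type":"number"},"wy":{"type":"number"},"wz":{"type":"number"},"tx":{"type":"number"},"ty":{"type":"number"},"tz":{"type":"number"},"grip":{"type":"number"}}}}},"required":["plan"]}

```bash
mkdir -p pics; python3 - <<'E'
from plant import *
import cv2,numpy as np
for n in("side","top"):
    cv2.imwrite(f"pics/{n}0.png",camera(n)[:,:,::-1]); i=camera_info(n); print(n,np.round(i["mtx"],2).tolist(),i["k1"],np.round(i["extrinsics"],4).tolist())
s=get_state(); print(s)
E
```

```text
side [[482.57, 0.0, 318.7], [0.0, 482.57, 245.08], [0.0, 0.0, 1.0]] -0.11502059591525893 [[-0.9177, -0.2504, 0.3084, 0.0906], [-0.397, 0.5521, -0.7332, 1.0545], [0.0133, -0.7953, -0.6061, 0.9111], [0.0, 0.0, 0.0, 1.0]]
top [[437.96, 0.0, 315.87], [0.0, 437.96, 242.93], [0.0, 0.0, 1.0]] -0.09243662337091542 [[0.011, -0.9917, 0.128, 0.4172], [-0.9997, -0.0138, -0.0208, 0.0328], [0.0224, -0.1278, -0.9915, 1.0218], [0.0, 0.0, 0.0, 1.0]]
{'time': 0.1, 'joint_positions': array([-1.30710671e+00,  2.45715389e-01,  1.55888306e+00, -2.44489645e-06,
        1.33869536e+00, -1.74096146e-01]), 'joint_vel': array([-3.57575464e-05, -2.06865133e-03, -3.19357742e-03, -1.24818938e-04,
       -1.43162916e-03, -6.75178170e-05]), 'joint_efforts': array([ 1.57881605e-04, -4.16911626e+01, -3.15527129e+01,  6.86403201e-02,
        3.09116836e-02, -4.33079936e-05]), 'ee_pos': array([ 0.27542263, -0.58817023,  0.20447887]), 'tool_rot': array([-8.49671315e-04,  9.76138043e-01,  2.17149252e-01, -3.92786055e-05]), 'contact_force': array([-0.03864295,  1.01488334, -0.48446415]), 'moment': array([0.00331677, 0.03822776, 0.04491418]), 'finger_force': 0.0, 'width': 0.09368770241124363}
```

View pics/side0.png

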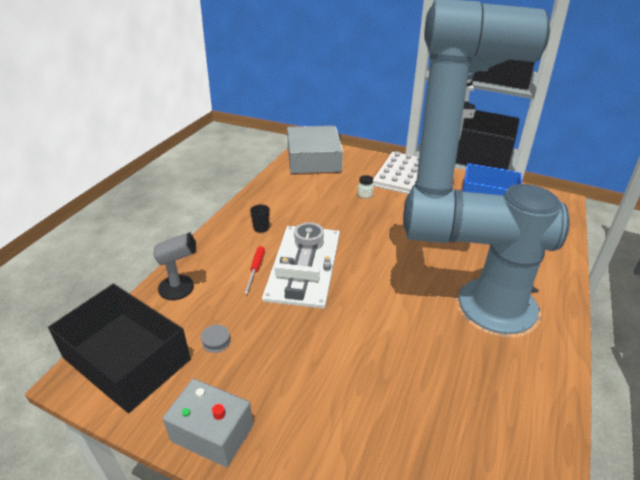

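View pics/top0.png

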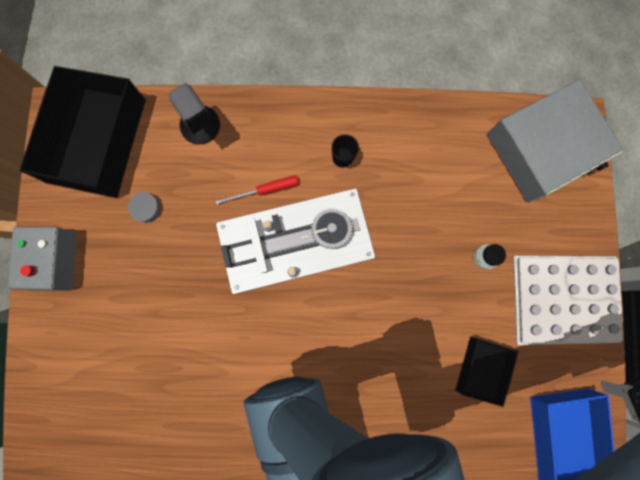

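The top view shows the wheel near (332,229), the fixture +y running left to the end stop near (228,253), and +x pointing up. I'll enlarge both views to get precise points.

```bash
python3 - <<'E'
import cv2
t=cv2.imread("pics/top0.png")[175:305,205:385]; s=cv2.imread("pics/side0.png")[215:315,235:350]
cv2.imwrite("pics/t1.png",cv2.resize(t,None,fx=4.4,fy=4.4,interpolation=cv2.INTER_CUBIC))
cv2.imwrite("pics/s1.png",cv2.resize(s,None,fx=6,fy=6,interpolation=cv2.INTER_CUBIC))
E
```

```text
(no output)
```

View pics/t1.png

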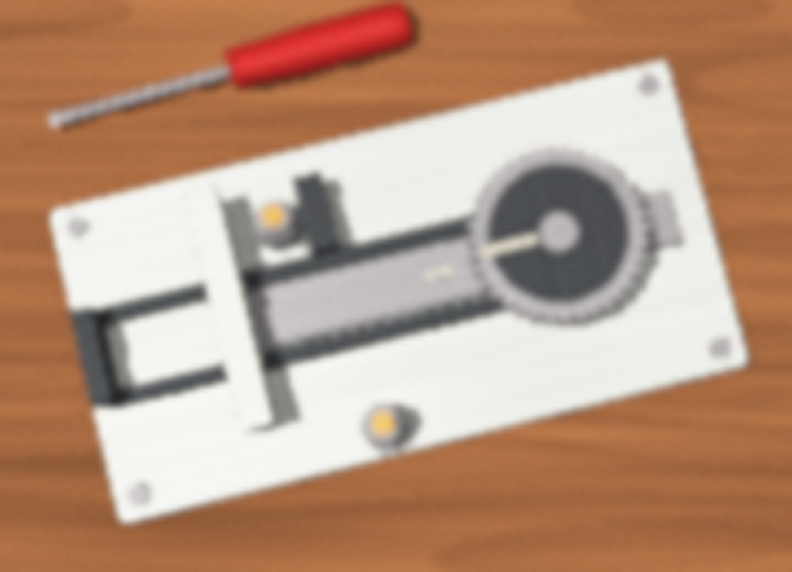

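View pics/s1.png

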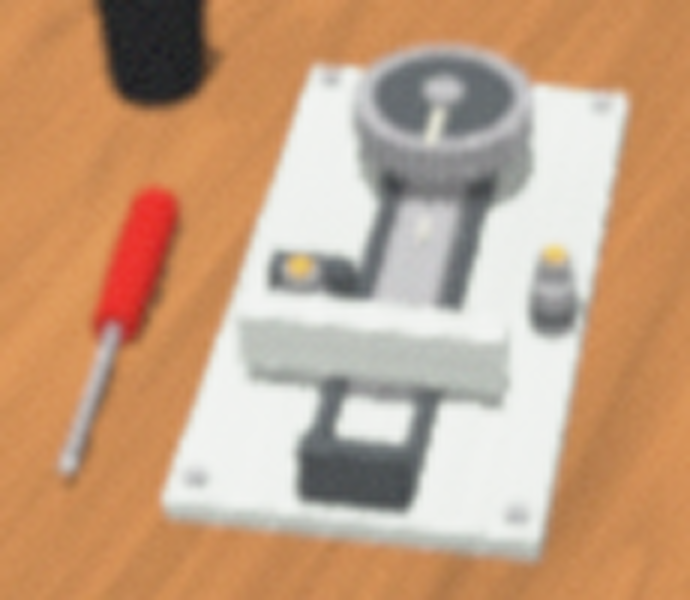

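Top crop: plate corners are (50,212), (668,60), (748,365) and (122,523), the hub is at (558,230), and the stop's top-face front edge runs (217,182) to (272,425). Side crop: the hub is at (443,90), and the plate's top corners are about (163,500), (312,66), (628,95) and (542,545). Next I'll triangulate.

```bash
cat > h.py <<'E'
from plant import *
import numpy as np,cv2
def pix(n,c):
    f,x,y=(4.4,205,175) if n=="top" else (6,235,215)
    return (np.array(c,float)+.5)/f-.5+[x,y]
def ray(n,p):
    i=camera_info(n);D=np.array([i["k1"],0,0,0.]);E=np.array(i["extrinsics"])
    u=cv2.undistortPoints(np.array(p,float).reshape(1,1,2),np.array(i["mtx"]),D)[0,0]
    d=E[:3,:3]@np.r_[u,1]; return E[:3,3],d/np.linalg.norm(d)
def atz(n,p,z):
    o,d=ray(n,p); return o+d*(z-o[2])/d[2]
def tri(pt,ps):
    A=[];b=[];L=[ray("top",pt),ray("side",ps)]
    M=[np.eye(3)-np.outer(d,d) for o,d in L]
    x=np.linalg.solve(sum(M),sum(m@o for m,(o,d) in zip(M,L)))
    return x,sum(np.linalg.norm(m@(x-o)) for m,(o,d) in zip(M,L))
def proj(n,X):
    i=camera_info(n);E=np.linalg.inv(np.array(i["extrinsics"]))
    return cv2.projectPoints(np.array(X,float).reshape(-1,3),cv2.Rodrigues(E[:3,:3])[0],E[:3,3],np.array(i["mtx"]),np.array([i["k1"],0,0,0.]))[0][:,0]
E
python3 - <<'E'
from h import *
np.set_printoptions(precision=4,suppress=True)
T=dict(c1=(50,212),c2=(668,60),c3=(748,365),c4=(122,523),hub=(558,230),scrR_c2=(648,85),spare=(383,424),hous=(273,215),st1=(190,200),st2=(250,431),sf=(272,425))
S=dict(c1=(163,500),c2=(312,66),c3=(628,95),c4=(542,545),hub=(443,90),scrR_c2=(331,77),spare=(554,255),hous=(300,265))
for k in S: print(k,*tri(pix("top",T[k]),pix("side",S[k])))
P=np.array([[85,170],[85,-170],[-85,-170],[-85,170]])/-1000*-1
cor=np.array([[.085,.17],[.085,-.17],[-.085,-.17],[-.085,.17]])
for n,D in(("top",T),("side",S)):
    W=np.array([atz(n,pix(n,D[k]),.015)[:2] for k in("c1","c2","c3","c4")])
    z=(cor-cor.mean(0))@[1,1j];w=(W-W.mean(0))@[1,1j];a=(z.conj()@w)/(z.conj()@z)
    th=np.angle(a);R=np.array([[np.cos(th),-np.sin(th)],[np.sin(th),np.cos(th)]])
    print(n,"origin",W.mean(0),"yaw",np.degrees(th),"scale",abs(a),"res",np.abs(W-W.mean(0)-cor@R.T).max(),"axis",W.mean(0)+R@[0,-.085],
     "hub fix",R.T@(atz(n,pix(n,D["hub"]),.067)[:2]-W.mean(0)))
    if n=="top":
        for k in("st1","sf"): print(k,R.T@(atz(n,pix(n,T[k]),.062)[:2]-W.mean(0)))
E
```

```text
c1 [0.5927 0.246  0.013 ] 0.002259775668838313
c2 [ 0.6807 -0.0825  0.0147] 0.0033946129536724817
c3 [ 0.5154 -0.1244  0.0175] 0.001617529452618961
c4 [0.4283 0.2018 0.0121] 0.00035930485676308194
hub [ 0.5767 -0.021   0.0697] 0.0009755014140479691
scrR_c2 [ 0.6647 -0.0714  0.0195] 0.0016783457191335254
spare [0.4797 0.0654 0.0592] 0.0021696413234798843
hous [0.5844 0.1229 0.0604] 0.0019438006187024312
top origin [0.5533 0.0596] yaw 14.886317376994455 scale 0.9958521182173465 res 0.0014961292562129247 axis [ 0.5752 -0.0225] hub fix [ 0.0018 -0.0842]
st1 [0.0627 0.0919]
sf [-0.058   0.0781]
side origin [0.555  0.0608] yaw 15.151077669823621 scale 1.008353480910937 res 0.00198959249973632 axis [ 0.5772 -0.0213] hub fix [ 0.0008 -0.0885]
```

arm_command:
  plan:
    - {"wz": 5.05, "grip": 0}
    - {"wz": 5.05, "grip": 0}
    - {"tx": 0.8, "ty": -0.7, "grip": 0}
    - {"tx": 0.9, "ty": -0.8, "grip": 0}
    - {"tx": 0.9, "ty": -0.8, "grip": 0}
    - {"tx": 0.9, "ty": -0.8, "grip": 0}
    - {"tx": 0.9, "ty": -0.8, "grip": 0}
    - {"tx": 0.9, "ty": -0.8, "grip": 0}

```text
$.plan[0]: bad value
```

```bash
cat > st.py <<'E'
from h import *
from scipy.spatial.transform import Rotation as Ro
np.set_printoptions(precision=4,suppress=True)
A=np.array([.5765,-.0215]);c,s_=np.cos(np.radians(15)),np.sin(np.radians(15));R=np.array([[c,-s_],[s_,c]])
def show():
    s=get_state();q=s["tool_rot"];M=Ro.from_quat(np.r_[q[1:],q[0]]).as_matrix()
    print("t",round(s["time"],2),"yaw",np.degrees(np.arctan2(M[1,0],M[0,0])).round(2),"zaxis",M[:,2],"pos",s["ee_pos"],"w",round(s["width"],4))
    print("fix mm rel axis",1000*(R.T@(s["ee_pos"][:2]-A)),"F fix",R.T@s["contact_force"][:2],s["contact_force"][2],"q",s["joint_positions"])
if __name__=="__main__": show()
E
python3 st.py
```

```text
t 0.1 yaw 25.08 zaxis [-0.0004  0.0016 -1.    ] pos [ 0.2754 -0.5882  0.2045] w 0.0937
fix mm rel axis [-437.4835 -469.4369] F fix [0.2253 0.9903] -0.48446414812122196 q [-1.3071  0.2457  1.5589 -0.      1.3387 -0.1741]
```

arm_command:
  plan:
    - {"tx": 0, "ty": 0, "tz": 0, "wx": 0, "wy": 0, "wz": 5.05, "grip": 0}
    - {"tx": 0, "ty": 0, "tz": 0, "wx": 0, "wy": 0, "wz": 5.05, "grip": 0}
    - {"tx": 0.8, "ty": -0.7, "tz": 0, "wx": 0, "wy": 0, "wz": 0, "grip": 0}
    - {"tx": 0.9, "ty": -0.8, "tz": 0, "wx": 0, "wy": 0, "wz": 0, "grip": 0}
    - {"tx": 0.9, "ty": -0.8, "tz": 0, "wx": 0, "wy": 0, "wz": 0, "grip": 0}
    - {"tx": 0.9, "ty": -0.8, "tz": 0, "wx": 0, "wy": 0, "wz": 0, "grip": 0}
    - {"tx": 0.9, "ty": -0.8, "tz": 0, "wx": 0, "wy": 0, "wz": 0, "grip": 0}
    - {"tx": 0.9, "ty": -0.8, "tz": 0, "wx": 0, "wy": 0, "wz": 0, "grip": 0}

```text
time: 0.9
ee_pos: [0.3931, -0.4098, 0.205]
tool_rot: [-0.0, 0.991, 0.13, -0.0]
contact_force: [0.4, 0.1, 0.5]
width: 0.0336
finger_force: 0.0
```

```bash
python3 st.py
```

```text
t 0.9 yaw 14.97 zaxis [-0.0004  0.0007 -1.    ] pos [ 0.3931 -0.4098  0.205 ] w 0.0336
fix mm rel axis [-277.6077 -327.6207] F fix [ 0.3613 -0.0429] 0.45402306164849615 q [-1.0058  0.0552  1.7708  0.0001  1.3164  0.3037]
```

arm_command:
  plan:
    - {"tx": 1, "ty": -0.9, "tz": 0, "wx": 0, "wy": 0, "wz": 0, "grip": 0}
    - {"tx": 1, "ty": -0.9, "tz": 0, "wx": 0, "wy": 0, "wz": 0, "grip": 0}
    - {"tx": 1, "ty": -0.9, "tz": 0, "wx": 0, "wy": 0, "wz": 0, "grip": 0}
    - {"tx": 1, "ty": -0.9, "tz": 0, "wx": 0, "wy": 0, "wz": 0, "grip": 0}
    - {"tx": 1, "ty": -0.9, "tz": 0, "wx": 0, "wy": 0, "wz": 0, "grip": 0}
    - {"tx": 1, "ty": -0.9, "tz": 0, "wx": 0, "wy": 0, "wz": 0, "grip": 0}
    - {"tx": 1, "ty": -0.9, "tz": 0, "wx": 0, "wy": 0, "wz": 0, "grip": 0}
    - {"tx": 1, "ty": -0.9, "tz": 0, "wx": 0, "wy": 0, "wz": 0, "grip": 0}

```text
time: 1.7
ee_pos: [0.5691, -0.139, 0.2051]
tool_rot: [-0.0, 0.991, 0.13, -0.0]
contact_force: [-0.2, -1.4, 0.4]
width: 0.0004
finger_force: 0.0
```

arm_command:
  plan:
    - {"tx": 0.6, "ty": -0.4, "tz": 0, "wx": 0, "wy": 0, "wz": 0, "grip": 0}
    - {"tx": 0.65, "ty": -0.4, "tz": 0.5, "wx": 0, "wy": 0, "wz": 0, "grip": 0}
    - {"tx": 0, "ty": -0.3, "tz": 0.9, "wx": 0, "wy": 0, "wz": 0, "grip": 0}
    - {"tx": 0, "ty": 0, "tz": 0.9, "wx": 0, "wy": 0, "wz": 0, "grip": 0}
    - {"tx": 0, "ty": 0, "tz": 0.9, "wx": 0, "wy": 0, "wz": 0, "grip": 0}
    - {"tx": 0, "ty": 0, "tz": 0.9, "wx": 0, "wy": 0, "wz": 0, "grip": 0}
    - {"tx": 0, "ty": 0, "tz": 0.7, "wx": 0, "wy": 0, "wz": 0, "grip": 0}
    - {"tx": 0, "ty": 0, "tz": 0.3, "wx": 0, "wy": 0, "wz": 0, "grip": 0}

```text
time: 2.5
ee_pos: [0.5944, -0.0984, 0.0495]
tool_rot: [-0.001, 0.991, 0.13, -0.002]
contact_force: [-0.1, 0.1, 0.6]
width: 0.0006
finger_force: 0.0
```

```bash
python3 st.py
```

```text
t 2.5 yaw 14.99 zaxis [-0.0046  0.0017 -1.    ] pos [ 0.5944 -0.0984  0.0495] w 0.0006
fix mm rel axis [ -2.5749 -78.9012] F fix [-0.0583  0.0911] 0.5764724342069236 q [-0.352   0.3246  1.7701 -0.      1.0519  0.9573]
```

arm_command:
  plan:
    - {"tx": 0.08, "ty": -0.25, "tz": 0, "wx": 0, "wy": 0, "wz": 0, "grip": 0}
    - {"tx": 0, "ty": -0.25, "tz": 0, "wx": 0, "wy": 0, "wz": 0, "grip": 0}
    - {"tx": 0, "ty": -0.06, "tz": 0, "wx": 0, "wy": 0, "wz": 0, "grip": 0}
    - {"tx": 0, "ty": -0.04, "tz": 0, "wx": 0, "wy": 0, "wz": 0, "grip": 0}
    - {"tx": 0, "ty": -0.03, "tz": 0, "wx": 0, "wy": 0, "wz": 0, "grip": 0}
    - {"tx": 0, "ty": -0.03, "tz": 0, "wx": 0, "wy": 0, "wz": 0, "grip": 0}
    - {"tx": 0, "ty": -0.03, "tz": 0, "wx": 0, "wy": 0, "wz": 0, "grip": 0}
    - {"tx": 0, "ty": 0, "tz": 0, "wx": 0, "wy": 0, "wz": 0, "grip": 0}

```text
time: 3.3
ee_pos: [0.5934, -0.0785, 0.0525]
tool_rot: [0.0, 0.991, 0.13, 0.0]
contact_force: [0.2, -0.0, -0.6]
width: 0.0004
finger_force: 0.0
```

```bash
python3 st.py
```

```text
t 3.3 yaw 14.98 zaxis [ 0.0001 -0.     -1.    ] pos [ 0.5934 -0.0785  0.0525] w 0.0004
fix mm rel axis [  1.5391 -59.4285] F fix [ 0.2119 -0.0957] -0.5903748126053139 q [-0.3208  0.3091  1.7834  0.      1.049   0.9886]
```

arm_command:
  plan:
    - {"tx": -0.05, "ty": -0.03, "tz": 0, "wx": 0, "wy": 0, "wz": 0, "grip": 0}
    - {"tx": 0, "ty": -0.03, "tz": 0, "wx": 0, "wy": 0, "wz": 0, "grip": 0}
    - {"tx": 0, "ty": -0.03, "tz": 0, "wx": 0, "wy": 0, "wz": 0, "grip": 0}
    - {"tx": 0, "ty": 0, "tz": 0, "wx": 0, "wy": 0, "wz": 0, "grip": 0}
    - {"tx": 0, "ty": 0, "tz": 0, "wx": 0, "wy": 0, "wz": 0, "grip": 0}
    - {"tx": 0, "ty": 0, "tz": 0, "wx": 0, "wy": 0, "wz": 0, "grip": 0}
    - {"tx": 0, "ty": 0, "tz": 0, "wx": 0, "wy": 0, "wz": 0, "grip": 0}
    - {"tx": 0, "ty": 0, "tz": 0, "wx": 0, "wy": 0, "wz": 0, "grip": 0}

```text
time: 4.1
ee_pos: [0.5916, -0.0773, 0.0527]
tool_rot: [0.001, 0.991, 0.13, 0.0]
contact_force: [0.4, -4.9, 1.2]
width: 0.0009
finger_force: 2.5
```

```bash
python3 st.py
```

```text
t 4.1 yaw 14.99 zaxis [ 0.0009 -0.0018 -1.    ] pos [ 0.5916 -0.0773  0.0527] w 0.0009
fix mm rel axis [  0.1224 -57.8263] F fix [-0.8739 -4.8632] 1.2126371060836496 q [-0.3191  0.3042  1.7892 -0.0017  1.0468  0.991 ]
```

arm_command:
  plan:
    - {"tx": 0.27, "ty": -0.03, "tz": 0, "wx": 0, "wy": 0, "wz": 0, "grip": 0}
    - {"tx": 0.371, "ty": -0.049, "tz": 0, "wx": 0, "wy": 0, "wz": 0, "grip": 0}
    - {"tx": 0.346, "ty": -0.143, "tz": 0, "wx": 0, "wy": 0, "wz": 0, "grip": 0}
    - {"tx": 0.297, "ty": -0.228, "tz": 0, "wx": 0, "wy": 0, "wz": 0, "grip": 0}
    - {"tx": 0.228, "ty": -0.297, "tz": 0, "wx": 0, "wy": 0, "wz": 0, "grip": 0}
    - {"tx": 0.143, "ty": -0.346, "tz": 0, "wx": 0, "wy": 0, "wz": 0, "grip": 0}
    - {"tx": 0.049, "ty": -0.371, "tz": 0, "wx": 0, "wy": 0, "wz": 0, "grip": 0}
    - {"tx": 0, "ty": -0.33, "tz": 0, "wx": 0, "wy": 0, "wz": 0, "grip": 0}

```text
time: 4.9
ee_pos: [0.6309, -0.0107, 0.0541]
tool_rot: [0.001, 0.992, 0.13, 0.005]
contact_force: [10.9, 1.0, -3.0]
width: 0.0004
finger_force: 5.5
```

```bash
cat > ang.py <<'E'
from st import *
show()
def prof(n,im,z):
    a=np.radians(np.arange(0,360,3)); r=np.linspace(.014,.028,8)
    f=np.stack([np.outer(np.cos(a),r),np.outer(np.sin(a),r)],-1)   # fixture-frame offsets
    X=np.concatenate([f@R.T+A,np.full(f.shape[:2]+(1,),z)],-1)
    p=proj(n,X.reshape(-1,3)).astype(np.float32).reshape(len(a),8,2)
    v=cv2.remap(im.astype(np.float32),p[...,0],p[...,1],cv2.INTER_LINEAR)
    return (v[...,0]+v[...,1]-v[...,2]).mean(1)    # warm pale line stands out
import sys
z=float(sys.argv[1]) if len(sys.argv)>1 else .065
for n in("top","side"):
    im=camera(n); m=prof(n,im,z)
    g=cv2.GaussianBlur(np.r_[m,m,m].reshape(1,-1),(0,0),1.5).ravel()[120:240]; k=g.argmax()
    print(n,"line deg from fix +y (ccw):",(k*3-90)%360,"peak",g[k].round(0),"median",np.median(g).round(0),"std",m.std().round(1),"top5",[(int(j*3-90)%360,int(g[j])) for j in np.argsort(-g)[:6]])
    p=proj(n,np.r_[A,z])[0].astype(int); cv2.imwrite(f"pics/last_{n}.png",cv2.resize(im[p[1]-50:p[1]+50,p[0]-65:p[0]+65,::-1],None,fx=5,fy=5,interpolation=cv2.INTER_CUBIC))
E
python3 ang.py
```

```text
t 4.9 yaw 14.92 zaxis [ 0.011   0.     -0.9999] pos [ 0.6309 -0.0107  0.0541] w 0.0004
fix mm rel axis [55.3692 -3.6875] F fix [10.7808 -1.8528] -2.9787431270577556 q [-0.1974  0.367   1.7047  0.0025  1.0591  1.1117]
top line deg from fix +y (ccw): 0 peak 73.0 median 70.0 std 3.3 top5 [(0, 73), (357, 73), (3, 73), (354, 73), (318, 73), (315, 73)]
side line deg from fix +y (ccw): 123 peak 102.0 median 82.0 std 11.8 top5 [(123, 102), (3, 101), (120, 101), (0, 101), (6, 101), (126, 101)]
```

```bash
python3 - <<'E'
import cv2,numpy as np
cv2.imwrite("pics/both1.png",np.hstack([cv2.resize(cv2.imread(f"pics/last_{n}.png"),(390,300)) for n in("top","side")]))
E
```

```text
(no output)
```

View pics/both1.png

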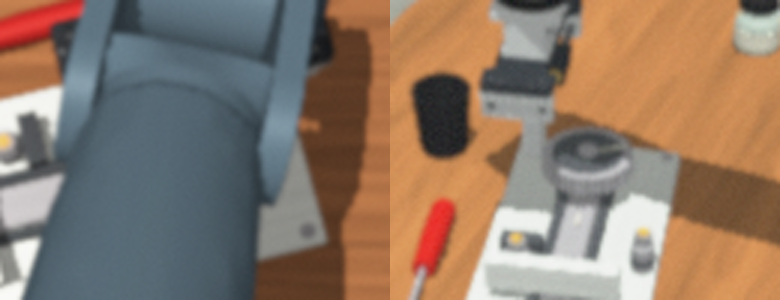

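The top view is covered by the arm. The side view shows the line right of the hub, (595,150) to (622,140) in the picture, so the wheel has turned roughly 110–125° CCW. I'll sharpen the detector.

```bash
cat > ang.py <<'E'
from st import *
import sys
from scipy.ndimage import gaussian_filter1d as gf
def prof(im,z,n="side"):
    a=np.radians(np.arange(0,360,3)); r=np.linspace(.012,.027,10)
    f=np.stack([np.outer(np.cos(a),r),np.outer(np.sin(a),r)],-1)
    X=np.concatenate([f@R.T+A,np.full(f.shape[:2]+(1,),z)],-1)
    p=proj(n,X.reshape(-1,3)).astype(np.float32).reshape(len(a),10,2)
    return cv2.remap(im.astype(np.float32),p[...,0],p[...,1],cv2.INTER_LINEAR).mean(1)
if __name__=="__main__":
    show(); z=float(sys.argv[1])
    im=camera("side"); cv2.imwrite(f"pics/raw_{get_state()['time']:.2f}.png",im[:,:,::-1]); v=prof(im,z)
    for nm,m in(("R-B",v[:,0]-v[:,2]),("lum",v.sum(1)/3)):
        g=gf(m,1.5,mode="wrap")-gf(m,10,mode="wrap"); o=np.argsort(-g)[:7]
        print(nm,"deg ccw of fix +y:",[(int(j*3-90)%360,g[j].round(1)) for j in o])
E
python3 ang.py .065; python3 -c "
from ang import *
im=cv2.imread('pics/side0.png')[:,:,::-1];v=prof(im,.064)
for m in(v[:,0]-v[:,2],v.sum(1)/3):
    g=gf(m,1.5,mode='wrap')-gf(m,10,mode='wrap');print([(int(j*3-90)%360,g[j].round(1)) for j in np.argsort(-g)[:5]])"
```

```text
t 5.0 yaw 14.97 zaxis [ 0.0105  0.002  -0.9999] pos [ 0.6306 -0.0093  0.0541] w 0.0001
fix mm rel axis [55.4226 -2.183 ] F fix [10.6734  1.2418] -2.503956017656724 q [-0.196   0.3666  1.7053  0.0046  1.0598  1.1113]
R-B deg ccw of fix +y: [(123, np.float32(3.5)), (126, np.float32(3.5)), (120, np.float32(3.4)), (129, np.float32(3.4)), (117, np.float32(3.2)), (132, np.float32(3.1)), (114, np.float32(2.9))]
lum deg ccw of fix +y: [(123, np.float32(11.2)), (120, np.float32(11.2)), (126, np.float32(10.4)), (117, np.float32(10.2)), (129, np.float32(8.8)), (114, np.float32(8.4)), (132, np.float32(6.8))]
[(357, np.float32(11.9)), (354, np.float32(11.8)), (0, np.float32(11.1)), (351, np.float32(10.8)), (3, np.float32(9.4))]
[(357, np.float32(54.4)), (354, np.float32(53.2)), (0, np.float32(50.1)), (351, np.float32(46.8)), (3, np.float32(41.2))]
```

arm_command:
  plan:
    - {"tx": 0, "ty": -0.5, "tz": 0, "wx": 0, "wy": 0, "wz": 0, "grip": 0}
    - {"tx": -0.049, "ty": -0.371, "tz": 0, "wx": 0, "wy": 0, "wz": 0, "grip": 0}
    - {"tx": -0.143, "ty": -0.346, "tz": 0, "wx": 0, "wy": 0, "wz": 0, "grip": 0}
    - {"tx": -0.228, "ty": -0.297, "tz": 0, "wx": 0, "wy": 0, "wz": 0, "grip": 0}
    - {"tx": -0.297, "ty": -0.228, "tz": 0, "wx": 0, "wy": 0, "wz": 0, "grip": 0}
    - {"tx": -0.346, "ty": -0.143, "tz": 0, "wx": 0, "wy": 0, "wz": 0, "grip": 0}
    - {"tx": -0.371, "ty": -0.049, "tz": 0, "wx": 0, "wy": 0, "wz": 0, "grip": 0}
    - {"tx": -0.4, "ty": 0, "tz": 0, "wx": 0, "wy": 0, "wz": 0, "grip": 0}

```text
time: 5.85
ee_pos: [0.5587, 0.033, 0.0533]
tool_rot: [-0.002, 0.991, 0.13, 0.001]
contact_force: [0.6, 8.1, 4.0]
width: 0.0007
finger_force: 3.9
```

```bash
python3 ang.py .066
```

```text
t 5.85 yaw 14.96 zaxis [ 0.0015  0.0043 -1.    ] pos [0.5587 0.033  0.0533] w 0.0007
fix mm rel axis [-3.1421 57.2249] F fix [2.6961 7.6173] 3.954553492535229 q [-0.1459  0.2256  1.8853  0.0052  1.0298  1.1611]
R-B deg ccw of fix +y: [(354, np.float32(0.8)), (357, np.float32(0.7)), (351, np.float32(0.7)), (147, np.float32(0.7)), (150, np.float32(0.7)), (144, np.float32(0.6)), (0, np.float32(0.6))]
lum deg ccw of fix +y: [(150, np.float32(14.4)), (147, np.float32(14.3)), (144, np.float32(13.1)), (153, np.float32(13.0)), (141, np.float32(11.0)), (156, np.float32(10.5)), (138, np.float32(8.3))]
```

arm_command:
  plan:
    - {"tx": -0.13, "ty": 0, "tz": 0, "wx": 0, "wy": 0, "wz": 0, "grip": 0}
    - {"tx": -0.371, "ty": 0.049, "tz": 0, "wx": 0, "wy": 0, "wz": 0, "grip": 0}
    - {"tx": -0.346, "ty": 0.143, "tz": 0, "wx": 0, "wy": 0, "wz": 0, "grip": 0}
    - {"tx": -0.297, "ty": 0.228, "tz": 0, "wx": 0, "wy": 0, "wz": 0, "grip": 0}
    - {"tx": -0.228, "ty": 0.297, "tz": 0, "wx": 0, "wy": 0, "wz": 0, "grip": 0}
    - {"tx": -0.143, "ty": 0.346, "tz": 0, "wx": 0, "wy": 0, "wz": 0, "grip": 0}
    - {"tx": -0.049, "ty": 0.371, "tz": 0, "wx": 0, "wy": 0, "wz": 0, "grip": 0}
    - {"tx": 0, "ty": 0.4, "tz": 0, "wx": 0, "wy": 0, "wz": 0, "grip": 0}

```text
time: 6.7
ee_pos: [0.5242, -0.0356, 0.0517]
tool_rot: [-0.001, 0.991, 0.131, -0.004]
contact_force: [-10.1, 0.1, 5.5]
width: 0.0006
finger_force: 4.8
```

```bash
python3 ang.py .066
```

```text
t 6.7 yaw 15.01 zaxis [-0.0084 -0.     -1.    ] pos [ 0.5242 -0.0356  0.0517] w 0.0006
fix mm rel axis [-54.1979  -0.0957] F fix [-9.7713  2.7368] 5.5250685026381126 q [-0.2826  0.1607  1.9655 -0.0028  1.0234  1.0278]
R-B deg ccw of fix +y: [(342, np.float32(10.8)), (339, np.float32(10.7)), (345, np.float32(10.0)), (336, np.float32(9.7)), (348, np.float32(8.3)), (333, np.float32(8.0)), (351, np.float32(6.0))]
lum deg ccw of fix +y: [(342, np.float32(46.2)), (339, np.float32(45.2)), (345, np.float32(42.8)), (336, np.float32(40.2)), (348, np.float32(35.5)), (333, np.float32(32.1)), (351, np.float32(25.7))]
```

arm_command:
  plan:
    - {"tx": 0, "ty": 0.43, "tz": 0, "wx": 0, "wy": 0, "wz": 0, "grip": 0}
    - {"tx": 0.049, "ty": 0.371, "tz": 0, "wx": 0, "wy": 0, "wz": 0, "grip": 0}
    - {"tx": 0.143, "ty": 0.346, "tz": 0, "wx": 0, "wy": 0, "wz": 0, "grip": 0}
    - {"tx": 0.228, "ty": 0.297, "tz": 0, "wx": 0, "wy": 0, "wz": 0, "grip": 0}
    - {"tx": 0.297, "ty": 0.228, "tz": 0, "wx": 0, "wy": 0, "wz": 0, "grip": 0}
    - {"tx": 0.346, "ty": 0.143, "tz": 0, "wx": 0, "wy": 0, "wz": 0, "grip": 0}
    - {"tx": 0.371, "ty": 0.049, "tz": 0, "wx": 0, "wy": 0, "wz": 0, "grip": 0}
    - {"tx": 0.4, "ty": 0, "tz": 0, "wx": 0, "wy": 0, "wz": 0, "grip": 0}

```text
time: 7.55
ee_pos: [0.5968, -0.0761, 0.0526]
tool_rot: [0.002, 0.991, 0.131, 0.001]
contact_force: [-0.9, -7.6, -0.9]
width: 0.0006
finger_force: 3.7
```

```bash
python3 ang.py .067
```

```text
t 7.55 yaw 15.0 zaxis [ 0.0021 -0.0035 -1.    ] pos [ 0.5968 -0.0761  0.0526] w 0.0006
fix mm rel axis [  5.4673 -57.9503] F fix [-2.8132 -7.1338] -0.8719326808487615 q [-0.3138  0.3138  1.7771 -0.0031  1.0476  0.9967]
R-B deg ccw of fix +y: [(117, np.float32(4.2)), (120, np.float32(4.1)), (114, np.float32(4.1)), (123, np.float32(3.8)), (111, np.float32(3.8)), (126, np.float32(3.4)), (108, np.float32(3.2))]
lum deg ccw of fix +y: [(114, np.float32(7.0)), (111, np.float32(6.7)), (117, np.float32(6.5)), (108, np.float32(5.7)), (282, np.float32(5.3)), (120, np.float32(5.3)), (285, np.float32(5.3))]
```

arm_command:
  plan:
    - {"tx": 0.13, "ty": 0, "tz": 0, "wx": 0, "wy": 0, "wz": 0, "grip": 0}
    - {"tx": 0.371, "ty": -0.049, "tz": 0, "wx": 0, "wy": 0, "wz": 0, "grip": 0}
    - {"tx": 0.346, "ty": -0.143, "tz": 0, "wx": 0, "wy": 0, "wz": 0, "grip": 0}
    - {"tx": 0.297, "ty": -0.228, "tz": 0, "wx": 0, "wy": 0, "wz": 0, "grip": 0}
    - {"tx": 0.228, "ty": -0.297, "tz": 0, "wx": 0, "wy": 0, "wz": 0, "grip": 0}
    - {"tx": 0.143, "ty": -0.346, "tz": 0, "wx": 0, "wy": 0, "wz": 0, "grip": 0}
    - {"tx": 0.049, "ty": -0.371, "tz": 0, "wx": 0, "wy": 0, "wz": 0, "grip": 0}
    - {"tx": 0, "ty": -0.33, "tz": 0, "wx": 0, "wy": 0, "wz": 0, "grip": 0}

```text
time: 8.4
ee_pos: [0.6305, -0.0091, 0.0538]
tool_rot: [0.0, 0.991, 0.13, 0.005]
contact_force: [10.3, 1.1, -3.2]
width: 0.0003
finger_force: 5.1
```

```bash
python3 ang.py .067
```

```text
t 8.4 yaw 14.97 zaxis [ 0.0099  0.0012 -1.    ] pos [ 0.6305 -0.0091  0.0538] w 0.0003
fix mm rel axis [55.3818 -1.9864] F fix [10.2012 -1.5766] -3.2438996579952217 q [-0.1953  0.3672  1.7051  0.0036  1.0599  1.1125]
R-B deg ccw of fix +y: [(216, np.float32(4.0)), (213, np.float32(3.9)), (219, np.float32(3.8)), (210, np.float32(3.5)), (222, np.float32(3.3)), (207, np.float32(3.0)), (225, np.float32(2.6))]
lum deg ccw of fix +y: [(213, np.float32(20.5)), (216, np.float32(20.0)), (210, np.float32(19.0)), (219, np.float32(17.4)), (207, np.float32(16.1)), (222, np.float32(13.2)), (204, np.float32(12.5))]
```

arm_command:
  plan:
    - {"tx": 0, "ty": -0.5, "tz": 0, "wx": 0, "wy": 0, "wz": 0, "grip": 0}
    - {"tx": -0.049, "ty": -0.371, "tz": 0, "wx": 0, "wy": 0, "wz": 0, "grip": 0}
    - {"tx": -0.143, "ty": -0.346, "tz": 0, "wx": 0, "wy": 0, "wz": 0, "grip": 0}
    - {"tx": -0.228, "ty": -0.297, "tz": 0, "wx": 0, "wy": 0, "wz": 0, "grip": 0}
    - {"tx": -0.297, "ty": -0.228, "tz": 0, "wx": 0, "wy": 0, "wz": 0, "grip": 0}
    - {"tx": -0.346, "ty": -0.143, "tz": 0, "wx": 0, "wy": 0, "wz": 0, "grip": 0}
    - {"tx": -0.371, "ty": -0.049, "tz": 0, "wx": 0, "wy": 0, "wz": 0, "grip": 0}
    - {"tx": -0.4, "ty": 0, "tz": 0, "wx": 0, "wy": 0, "wz": 0, "grip": 0}

```text
time: 9.25
ee_pos: [0.5569, 0.0328, 0.0526]
tool_rot: [-0.002, 0.991, 0.13, -0.001]
contact_force: [-0.3, 8.1, 5.7]
width: 0.0003
finger_force: 4.0
```

arm_command:
  plan:
    - {"tx": -0.2, "ty": 0, "tz": 0, "wx": 0, "wy": 0, "wz": 0, "grip": 0}
    - {"tx": -0.3, "ty": 0.04, "tz": 0, "wx": 0, "wy": 0, "wz": 0, "grip": 0}
    - {"tx": 0, "ty": -0.3, "tz": 0, "wx": 0, "wy": 0, "wz": 0, "grip": 0}
    - {"tx": 0, "ty": -0.4, "tz": -0.3, "wx": 0, "wy": 0, "wz": 0, "grip": 0}
    - {"tx": 0, "ty": -0.3, "tz": -0.9, "wx": 0, "wy": 0, "wz": 0, "grip": 0}
    - {"tx": 0, "ty": -0.3, "tz": -1, "wx": 0, "wy": 0, "wz": 0, "grip": 0}
    - {"tx": 0, "ty": 0, "tz": -1, "wx": 0, "wy": 0, "wz": 0, "grip": 0}
    - {"tx": -1, "ty": 0, "tz": -1, "wx": 0, "wy": 0, "wz": 0, "grip": 0}

```text
time: 10.05
ee_pos: [0.5061, 0.0565, 0.1803]
tool_rot: [0.0, 0.991, 0.131, 0.0]
contact_force: [-0.3, -0.1, 0.4]
width: 0.0004
finger_force: 0.0
```

arm_command:
  plan:
    - {"tx": -1, "ty": 0.6, "tz": -1, "wx": 0, "wy": 0, "wz": 0, "grip": 0}
    - {"tx": -1, "ty": 0.8, "tz": 0, "wx": 0, "wy": 0, "wz": 0, "grip": 0}
    - {"tx": -1, "ty": 0.8, "tz": 0, "wx": 0, "wy": 0, "wz": 0, "grip": 0}
    - {"tx": 0, "ty": 0.8, "tz": 0, "wx": 0, "wy": 0, "wz": 0, "grip": 0}
    - {"tx": 0, "ty": 0.8, "tz": 0, "wx": 0, "wy": 0, "wz": 0, "grip": 0}
    - {"tx": 0, "ty": 0.8, "tz": 0, "wx": 0, "wy": 0, "wz": 0, "grip": 0}
    - {"tx": 0, "ty": 0, "tz": 0, "wx": 0, "wy": 0, "wz": 0, "grip": 0}
    - {"tx": 0, "ty": 0, "tz": 0, "wx": 0, "wy": 0, "wz": 0, "grip": 0}

```text
time: 10.85
ee_pos: [0.4537, -0.1003, 0.2084]
tool_rot: [-0.0, 0.991, 0.13, -0.0]
contact_force: [-0.8, -0.1, 0.2]
width: 0.0006
finger_force: 0.0
```

```bash
python3 ang.py .068; ls pics|tail -1; python3 - <<'E'
import cv2,glob
f=sorted(glob.glob("pics/raw_*"),key=lambda n:float(n[9:-4]))[-1]
cv2.imwrite("pics/s2.png",cv2.resize(cv2.imread(f)[200:320,225:360],None,fx=4.5,fy=4.5,interpolation=cv2.INTER_CUBIC))
E
```

```text
t 10.85 yaw 14.96 zaxis [-0.001   0.0006 -1.    ] pos [ 0.4537 -0.1003  0.2084] w 0.0006
fix mm rel axis [-139.0258  -44.3417] F fix [-0.8024  0.0854] 0.16068762920291757 q [-0.4624 -0.2089  2.0127  0.0001  1.3389  0.8472]
R-B deg ccw of fix +y: [(357, np.float32(12.4)), (354, np.float32(12.1)), (0, np.float32(11.7)), (351, np.float32(10.7)), (3, np.float32(10.0)), (348, np.float32(8.4)), (6, np.float32(7.7))]
lum deg ccw of fix +y: [(357, np.float32(53.5)), (354, np.float32(51.2)), (0, np.float32(50.1)), (351, np.float32(43.6)), (3, np.float32(41.6)), (348, np.float32(32.7)), (6, np.float32(30.0))]
top0.png
```

View pics/s2.png

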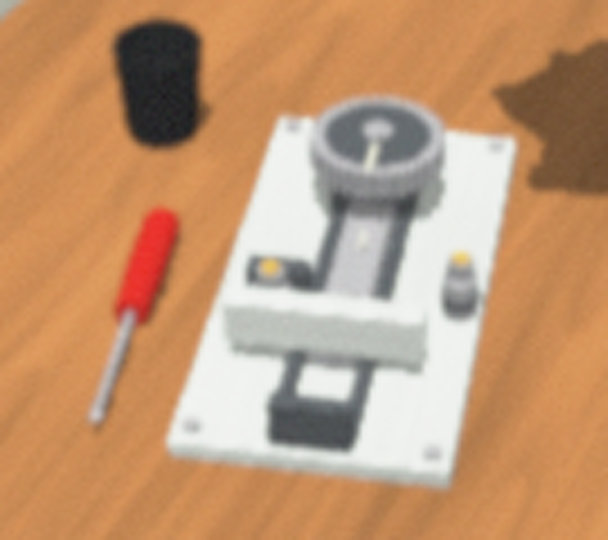

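The line is back on fixture +y (hub (378,130) to (372,165)), so the wheel stands at two full turns. The stop and housings are unmoved. Next I'll push the slide.

arm_command:
  plan:
    - {"tx": 0.6, "ty": -0.8, "tz": 0, "wx": 0, "wy": 0, "wz": 0, "grip": 0}
    - {"tx": 0.6, "ty": -0.9, "tz": 0, "wx": 0, "wy": 0, "wz": 0, "grip": 0}
    - {"tx": 0.7, "ty": -0.9, "tz": 0, "wx": 0, "wy": 0, "wz": 0, "grip": 0}
    - {"tx": 0.7, "ty": -0.9, "tz": 0, "wx": 0, "wy": 0, "wz": 0, "grip": 0}
    - {"tx": 0.6, "ty": -0.9, "tz": 0, "wx": 0, "wy": 0, "wz": 0, "grip": 0}
    - {"tx": 0.6, "ty": -0.9, "tz": 0, "wx": 0, "wy": 0, "wz": 0, "grip": 0}
    - {"tx": 0, "ty": 0, "tz": 0.6, "wx": 0, "wy": 0, "wz": 0, "grip": 0}
    - {"tx": 0, "ty": 0, "tz": 0.8, "wx": 0, "wy": 0, "wz": 0, "grip": 0}

```text
time: 11.7
ee_pos: [0.5235, 0.0845, 0.1674]
tool_rot: [0.0, 0.991, 0.132, 0.001]
contact_force: [-0.4, 0.5, -0.5]
width: 0.0006
finger_force: 0.0
```

```bash
python3 st.py
```

```text
t 11.7 yaw 15.2 zaxis [ 0.0029 -0.0001 -1.    ] pos [0.5235 0.0845 0.1674] w 0.0006
fix mm rel axis [-23.7629 116.095 ] F fix [-0.2051  0.5995] -0.48176021096886634 q [-0.054   0.0005  1.8982  0.      1.2399  1.2515]
```

arm_command:
  plan:
    - {"tx": 0, "ty": 0, "tz": 0.8, "wx": 0, "wy": 0, "wz": 0, "grip": 0}
    - {"tx": 0, "ty": 0, "tz": 0.8, "wx": 0, "wy": 0, "wz": 0, "grip": 0}
    - {"tx": 0, "ty": 0, "tz": 0.8, "wx": 0, "wy": 0, "wz": 0, "grip": 0}
    - {"tx": 0, "ty": 0, "tz": 0.8, "wx": 0, "wy": 0, "wz": 0, "grip": 0}
    - {"tx": 0, "ty": 0, "tz": 0.6, "wx": 0, "wy": 0, "wz": 0, "grip": 0}
    - {"tx": 0, "ty": 0, "tz": 0.2, "wx": 0, "wy": 0, "wz": 0, "grip": 0}
    - {"tx": 0, "ty": -0.2, "tz": 0, "wx": 0, "wy": 0, "wz": 0, "grip": 0}
    - {"tx": 0, "ty": -0.3, "tz": 0, "wx": 0, "wy": 0, "wz": 0, "grip": 0}

```text
time: 12.5
ee_pos: [0.5197, 0.0974, 0.0475]
tool_rot: [0.0, 0.991, 0.13, 0.001]
contact_force: [-0.0, 0.7, 0.7]
width: 0.0004
finger_force: 0.0
```

arm_command:
  plan:
    - {"tx": 0, "ty": -0.3, "tz": 0, "wx": 0, "wy": 0, "wz": 0, "grip": 0}
    - {"tx": 0, "ty": -0.3, "tz": 0, "wx": 0, "wy": 0, "wz": 0, "grip": 0}
    - {"tx": 0, "ty": -0.3, "tz": 0, "wx": 0, "wy": 0, "wz": 0, "grip": 0}
    - {"tx": 0, "ty": -0.3, "tz": 0, "wx": 0, "wy": 0, "wz": 0, "grip": 0}
    - {"tx": 0, "ty": -0.3, "tz": 0, "wx": 0, "wy": 0, "wz": 0, "grip": 0}
    - {"tx": 0, "ty": -0.2, "tz": 0, "wx": 0, "wy": 0, "wz": 0, "grip": 0}
    - {"tx": 0, "ty": 0, "tz": 0, "wx": 0, "wy": 0, "wz": 0, "grip": 0}
    - {"tx": 0, "ty": 0, "tz": 0, "wx": 0, "wy": 0, "wz": 0, "grip": 0}

```text
time: 13.3
ee_pos: [0.5053, 0.1462, 0.046]
tool_rot: [-0.0, 0.991, 0.13, -0.001]
contact_force: [-0.1, 0.2, -0.1]
width: 0.0005
finger_force: 0.0
```

```bash
python3 st.py
```

```text
t 13.3 yaw 14.99 zaxis [-0.0014  0.0005 -1.    ] pos [0.5053 0.1462 0.046 ] w 0.0005
fix mm rel axis [-25.3668 180.457 ] F fix [-0.0107  0.1971] -0.10168257045558082 q [0.0657 0.1675 1.9704 0.0007 1.005  1.3744]
```

arm_command:
  plan:
    - {"tx": 0, "ty": -0.2, "tz": 0, "wx": 0, "wy": 0, "wz": 0, "grip": 0}
    - {"tx": 0, "ty": -0.2, "tz": 0, "wx": 0, "wy": 0, "wz": 0, "grip": 0}
    - {"tx": 0, "ty": -0.2, "tz": 0, "wx": 0, "wy": 0, "wz": 0, "grip": 0}
    - {"tx": 0, "ty": -0.2, "tz": 0, "wx": 0, "wy": 0, "wz": 0, "grip": 0}
    - {"tx": 0, "ty": 0, "tz": 0, "wx": 0, "wy": 0, "wz": 0, "grip": 0}
    - {"tx": 0, "ty": 0, "tz": 0, "wx": 0, "wy": 0, "wz": 0, "grip": 0}
    - {"tx": 0, "ty": 0, "tz": 0, "wx": 0, "wy": 0, "wz": 0, "grip": 0}
    - {"tx": 0, "ty": 0, "tz": 0, "wx": 0, "wy": 0, "wz": 0, "grip": 0}

```text
time: 14.1
ee_pos: [0.5, 0.1666, 0.0461]
tool_rot: [0.003, 0.991, 0.131, -0.0]
contact_force: [1.4, -13.5, -2.8]
width: 0.0004
finger_force: 6.6
```

```bash
python3 st.py
```

```text
t 14.1 yaw 15.07 zaxis [ 0.0003 -0.0057 -1.    ] pos [0.5    0.1666 0.0461] w 0.0004
fix mm rel axis [-25.1573 201.5165] F fix [ -2.1369 -13.4137] -2.797379778728809 q [ 0.1095  0.1698  1.9675 -0.0067  1.0046  1.4209]
```

TCP 201.5 mm is exactly the predicted end, with 13.5 N against the stop. Now I'll draw back, lift, and check.

arm_command:
  plan:
    - {"tx": 0, "ty": 0.2, "tz": 0, "wx": 0, "wy": 0, "wz": 0, "grip": 0}
    - {"tx": 0, "ty": 0.3, "tz": 0, "wx": 0, "wy": 0, "wz": 0, "grip": 0}
    - {"tx": 0, "ty": 0.4, "tz": 0, "wx": 0, "wy": 0, "wz": 0, "grip": 0}
    - {"tx": 0, "ty": 0.3, "tz": -0.4, "wx": 0, "wy": 0, "wz": 0, "grip": 0}
    - {"tx": 0, "ty": 0.2, "tz": -0.9, "wx": 0, "wy": 0, "wz": 0, "grip": 0}
    - {"tx": 0, "ty": 0, "tz": -1, "wx": 0, "wy": 0, "wz": 0, "grip": 0}
    - {"tx": 0, "ty": 0, "tz": -1, "wx": 0, "wy": 0, "wz": 0, "grip": 0}
    - {"tx": 0, "ty": 0, "tz": -1, "wx": 0, "wy": 0, "wz": 0, "grip": 0}

```text
time: 14.9
ee_pos: [0.5109, 0.1281, 0.1778]
tool_rot: [-0.0, 0.992, 0.13, 0.001]
contact_force: [0.5, 0.3, -0.1]
width: 0.0005
finger_force: 0.0
```

arm_command:
  plan:
    - {"tx": -0.8, "ty": 0.8, "tz": -0.5, "wx": 0, "wy": 0, "wz": 0, "grip": 0}
    - {"tx": -0.8, "ty": 0.9, "tz": -0.5, "wx": 0, "wy": 0, "wz": 0, "grip": 0}
    - {"tx": -0.8, "ty": 0.9, "tz": 0, "wx": 0, "wy": 0, "wz": 0, "grip": 0}
    - {"tx": -0.8, "ty": 0.9, "tz": 0, "wx": 0, "wy": 0, "wz": 0, "grip": 0}
    - {"tx": -0.5, "ty": 0.9, "tz": 0, "wx": 0, "wy": 0, "wz": 0, "grip": 0}
    - {"tx": 0, "ty": 0.9, "tz": 0, "wx": 0, "wy": 0, "wz": 0, "grip": 0}
    - {"tx": 0, "ty": 0.9, "tz": 0, "wx": 0, "wy": 0, "wz": 0, "grip": 0}
    - {"tx": 0, "ty": 0, "tz": 0, "wx": 0, "wy": 0, "wz": 0, "grip": 0}

```text
time: 15.7
ee_pos: [0.452, -0.0824, 0.2067]
tool_rot: [0.001, 0.992, 0.128, 0.001]
contact_force: [-0.4, 0.5, 0.6]
width: 0.0003
finger_force: 0.0
```

```bash
python3 ang.py .068; python3 - <<'E'
import cv2,glob
f=sorted(glob.glob("pics/raw_*"),key=lambda n:float(n[9:-4]))[-1]
cv2.imwrite("pics/s3.png",cv2.resize(cv2.imread(f)[200:320,225:360],None,fx=4.5,fy=4.5,interpolation=cv2.INTER_CUBIC))
E
```

```text
t 15.7 yaw 14.75 zaxis [ 0.0016 -0.0008 -1.    ] pos [ 0.452  -0.0824  0.2067] w 0.0003
fix mm rel axis [-136.0362  -26.6417] F fix [-0.2221  0.5465] 0.6207322279659553 q [-0.428  -0.2235  2.028  -0.0001  1.3353  0.8854]
R-B deg ccw of fix +y: [(357, np.float32(12.9)), (354, np.float32(12.4)), (0, np.float32(12.3)), (351, np.float32(10.9)), (3, np.float32(10.5)), (348, np.float32(8.6)), (6, np.float32(7.8))]
lum deg ccw of fix +y: [(357, np.float32(53.7)), (354, np.float32(51.5)), (0, np.float32(50.0)), (351, np.float32(44.2)), (3, np.float32(41.4)), (348, np.float32(33.3)), (6, np.float32(29.6))]
```

View pics/s3.png

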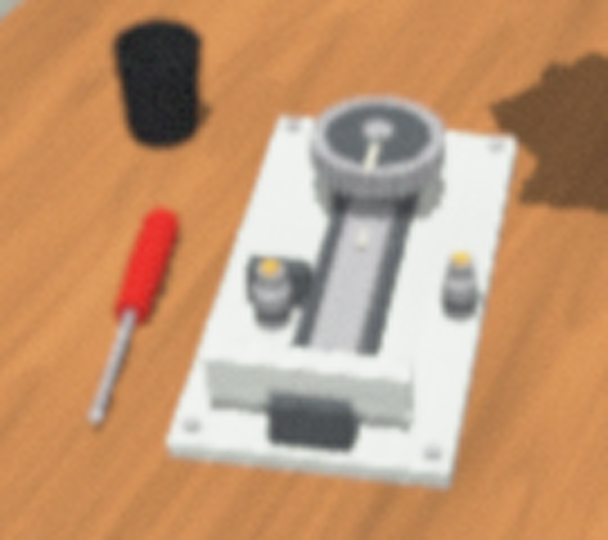

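The stop bar has moved to the end stop (about (310,400)). Both housings are upright in place at (270,265) and (460,260), and the wheel line is still on fixture +y.

```bash
python3 -c "
from plant import *
print(hand_in())"
```

```text
the job is handed in; nothing more can be done
None
```

I loosened the wheel two full turns, pushed the stop slide to its end, drew the arm back clear and handed the job in at about 16 s; in the last picture both housings, the screwdriver and the cup were where they started (jar, bin and reel not re-checked), and no verdict came back.

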